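# Open the pressure cap of the pan-oil tank

### The arm

A 7-joint arm with a two-finger parallel gripper is mounted at the origin on the work surface. World frame = base frame: x ahead of the robot, y to its left, z up, the work surface at z = 0. Lengths are in m, angles in rad, forces in N, time in s.
With the tool pointing down it reaches from about 0.4 to 0.85 m from the base axis. Payload 10.4 kg.
Tool frame: the origin (TCP) lies between the finger pads; the fingertips stand 22 mm ahead of it and the grasp point (between the pads) lies 3 mm ahead of it; z points along the fingers, y is the line along which they close (so a half turn about z gives the same grasp; the last joint's range is limited). The gripper opens to 85 mm and grips with 20 to 120 N. Pads are 22 mm wide; open, the fingers measure 114 mm over their backs; the gripper's body (76 mm by 85 mm) begins 54 mm behind the grasp point. The pads swing forward as they close: fully open they stand 13 mm farther back than shut.
Start: joints at [1.306, 0.332, -0.065, 1.46, 0.022, 1.35, -0.088], TCP at [0.15, -0.607, 0.253] pointing down, gripper open.
Joint ranges: [-2.6, 2.6], [-0.5, 2.12], [-1.47, 1.34], [0.16, 2.42], [-1.27, 4.41], [0.06, 2.06], [-2.6, 2.6]. Speed limits (rad/s): [2.22, 2.22, 2.79, 2.79, 3.14, 3.14, 3.14].

### API

Orientations are given as a unit quaternion [x, y, z, w].
In Python, from workcell import manip, camera, ticket, boxes_of, outline_of gives the robot as it stands.
- The arm moves only by the tool carry_out, never from a script. Its argument "deltas" is a list of rows, each a list of 5 numbers: the shift along the tool's x, y, z as a fraction of full scale, then the turn about the tool's z as a fraction of full scale, then the opening, from -1 (shut) to 1 (fully open), so that 0 is half open. In form: [[tx, ty, tz, spin, gripper], ...]. A call has 1 to 20 rows; each row is the pose to reach, as a shift and turn from the pose commanded when the call began, along the tool's axes at that moment; what a row does not reach only later rows make up. Full scale, the value 1, is 150 mm for a shift and 30 degrees for a turn. A row lasts 1/8 s, in which the tool goes at most 62.5 mm and 10.7 degrees, less where a joint would pass 70% of its speed; a pose out of reach is approached as far as the arm can. A call with a number of a shift or a turn outside -1 to 1 is refused whole. A call with a gripper value outside its range is refused whole. The fingers move at their own pace and stop on an object; "force" is the grip in N (left out, the last holds). Time passes only in rows, so rows that repeat a pose let the fingers close. It gives the time, the measured TCP pose, the force, the opening and the grip force at its end, in the units of the state.
- manip.get_obs(): the state, without advancing time (a new reading comes with each control period).
- camera(name): name is "side" or "top"; returns a dict with "img" (420x560x3 uint8, red, green, blue), "depth" (420x560 float32, m along the optical axis (not along the pixel's ray), 0 where there is no reading), "vertical_fov" (degrees; the focal length in pixels is half the picture's height over the tangent of half this angle, whatever the lens; pixels are square), "cx", "cy" (the principal point, pixels), "k1" (the pictures are not rectified: a ray, as slopes to the right and down, at radius r is drawn at 1 + k1 r^2 times it, then the intrinsics apply), "R" (3x3) and "t" (3): a world point X has camera coordinates R X + t. Camera axes: x right, y down, z forward; pixel columns grow to the right and rows downward; lengths in m; the calibration is good to about 2 mm. A picture is of the moment at which its call begins.
- ticket.hand_in(): hands the job in; it is judged then, once.
Trained networks look in a picture, given as the dict that the camera call returned (one of the last four; its "shot" number tells which), for a name from the list of things; names that differ only in an ending like _2 or _b are one class to them, and where a whole thing is asked for, a point or a joint stands for the part that bears it (a point fixed in the world has none). Each returns a list of dicts, best first, with "conf" (0 to 1); they miss things now and then, are a little off and sometimes report something else, mostly with a low value. They report only what shows in the picture. A call takes as long as a camera call. They do not tell look-alikes from the thing itself.
- boxes_of(query, picture): "position" ([x, y, z] in m, in world coordinates, good to about 4 mm: the middle of the surface that is visible of it).
- outline_of(query, picture): "region" (420x560 bool, what is visible of it).
The state is a dict: "clock": time; "joint_pos": joint angles; "joint_velocities": joint speeds; "tau": joint torques, N m; "position": TCP position; "ee_rot": TCP orientation; "ft_force": force on the tool from outside, world axes, zero at the start; "torque": the same for the moment, N m; "grip_width": opening from 0.0 (shut) to 1.0 (fully open); "grasp_force": force on a finger pad.
Only numpy, scipy, OpenCV 4.12 (cv2) and the standard library are available. Lean on these libraries where they do the work, as an engineer would, in place of code of your own. Each camera call takes 0.05 s, during which the arm holds its last target. There are 200 camera calls.

### The job

Take the pressure cap off the pan-oil tank: without pressing, turn it anticlockwise until you feel the first stop and hold it lightly against the stop for a second so that it vents; then press it down gently as far as it goes, turn it on past the stop until it springs up free, lift it off and set it down upright in the small steel tray. Never force the cap against the stop or the bottom, and leave the bottle, bowl and scraper where they are.

Things in the scene. Friction and masses are not known exactly. Their poses are not given: they have to be found in the camera images.
- tank: Upright stainless-steel pressure tank, fixed, 180 mm in diameter, body 132 mm high, with a collar on top that holds the cap. Origin: centre of its underside, on the bench; z up along the axis of collar and cap; x points to the gauge (reaching 121 mm from the axis, 85 mm up). Cap angles are those of the bar, from this x, anticlockwise seen from above.
- collar (a point): Middle of the collar's top face, 170 mm above the bench. Collar 88 mm outside, rim hole 48 mm, rim 5 mm thick; the cap's two lugs are caught under the rim, 2 mm side play. Cap angle: locked 0 to 0.2 rad; turns easily anticlockwise to the first stop; free from 1.30 rad to the end wall at 1.5 (aim for 1.4), where the lugs lie in two open notches of the rim, seen from above, 180 degrees apart.
- seat: Steel seat hidden in the collar under the cap, with two stop teeth and a floor; origin on the axis, 165 mm above the bench. It differs from tank to tank, which its pose does not show: the first stop is felt at a cap angle of 0.38 to 0.62 rad, and the pressed cap bottoms out hard after 5 to 9.5 mm. The lugs pass the teeth only within the last 1.5 mm above the bottom. More than 25 N on the seat harms it.
- spring (a point): Top of the spring plunger under the cap, 160 mm above the bench when locked. It pushes the cap up with 8 N when locked and 0.6 N more per mm pressed, so a push of 17 N always reaches the bottom, where the push climbs steeply. In the notches the spring lifts the cap 2 to 3 mm above its locked height; then it lifts straight off.
- cap_handle (a point): Centre of the cap's upright bar handle, on the cap's axis, 201 mm above the bench when locked. Bar 56 mm long (along x, in line with the lugs), 12 mm thick (y), 36 mm high (18 mm above and below this point). Its foot stands on the cap's round knurled head, 60 mm in diameter, 5 mm thick. z is up. Stays upright in use.
- cap: The whole loose aluminium and steel cap, about 0.15 kg. Origin: centre of its flat underside, 41 mm below the centre of the bar; z up, x along the bar. Below the head a plug 43 mm in diameter, 18 mm long, with two lugs at its foot (68 mm overall, 12 mm wide, 5 mm thick).
- tray: Small square steel tray, fixed on the bench, 170 mm by 170 mm, rim 14 mm high, walls and floor 3 mm thick. Origin: centre of its underside, on the bench; sides along x and y.
- bottle_mid (a point): Amber glass bottle, 60 mm diameter, 170 mm high, standing; the point is half-way up. A bystander.
- bowl_mid (a point): Aluminium bowl, 120 mm diameter, 50 mm high, standing; the point is half-way up. A bystander.
- scraper_mid (a point): Dough scraper lying flat: steel blade 75 by 130 mm with a round wooden grip 26 mm thick along one long side (y); the point is in the middle of the blade, 13 mm above the bench. A bystander.
Things that resemble listed ones, but are neither listed nor needed, are in the scene too. What is shaped like the cap but orange is not meant.

How it is judged:
By the outcome, as a careful person would: the job done as asked, in the order asked, and still so for the second after the job is handed in, with the robot touching nothing.
It also fails if it takes over 72 s, if anything falls off the work surface, if the arm or the gripper's body presses on something with over 40 N, if the wrist force passes 120 N, or if a joint passes its speed limit or range.

## Working session

There is one attempt and no reset: what is moved stays moved. The work goes in short steps, Python scripts to look and compute and a tool call to move; the robot and the scene stay as the last step left them, time stands still between calls to the robot, and variables do not carry over. Pictures are saved under pics/ and viewed, at most 10 in all, crops included, and the job is handed in when it is done.

Besides the shell and the picture viewer there is one more tool, called by a JSON object that holds its "api" and its "payload". carry_out: Moves the arm, as the interface text tells. Its arguments: {"type":"object","properties":{"deltas":{"type":"array","items":{"type":"array","items":{"type":"number"}}},"force":{"type":"number"}},"required":["deltas"]}

```bash
mkdir -p pics
cat > h.py <<'E'
import numpy as np, cv2
from workcell import manip, camera, ticket, boxes_of, outline_of
def K(c):
    h=c["img"].shape[0]; f=h/2/np.tan(np.radians(c["vertical_fov"])/2)
    return np.array([[f,0,c["cx"]],[0,f,c["cy"]],[0,0,1]])
def proj(c,X):
    return cv2.projectPoints(np.atleast_2d(np.float64(X)),cv2.Rodrigues(c["R"])[0],np.float64(c["t"]),K(c),np.array([c["k1"],0,0,0.]))[0].reshape(-1,2)
def rays(c,uv):
    return cv2.undistortPoints(np.float64(uv).reshape(-1,1,2),K(c),np.array([c["k1"],0,0,0.])).reshape(-1,2)
def world(c,uv,depth=None):
    uv=np.atleast_2d(uv); d=c["depth"][uv[:,1].astype(int),uv[:,0].astype(int)] if depth is None else depth
    n=rays(c,uv); P=np.c_[n,np.ones(len(n))]*np.reshape(d,(-1,1))
    return (P-c["t"])@c["R"]
def onplane(c,uv,z):
    n=rays(c,uv); D=np.c_[n,np.ones(len(n))]@c["R"]; o=-c["R"].T@c["t"]
    return o+D*((z-o[2])/D[:,2])[:,None]
def save(n,im): cv2.imwrite("pics/"+n,im[...,::-1])
E
python3 - <<'E'
from h import *
for n in("side","top"):
    c=camera(n); save(n+"0.png",c["img"]); print(n,c["t"],-np.array(c["R"]).T@c["t"])
    for q in("tank","collar","cap_handle","cap","tray","bottle_mid","bowl_mid","scraper_mid"):
        for b in boxes_of(q,c): print(q,round(b["conf"],2),np.round(b["position"],3),proj(c,b["position"]).round()[0])
o=manip.get_obs(); print({k:np.round(v,3) for k,v in o.items()})
E
```

```text
side [0.53592856 0.20626351 1.2405467 ] [0.24804131 0.96153255 0.93949499]
tank 0.62 [ 0.539 -0.075  0.11 ] [303. 201.]
collar 0.95 [ 0.535 -0.076  0.113] [305. 200.]
cap_handle 0.89 [ 0.384 -0.01   0.022] [355. 254.]
cap_handle 0.82 [ 0.554 -0.13   0.198] [303. 160.]
cap_handle 0.76 [ 0.722 -0.239  0.039] [259. 177.]
cap 0.84 [ 0.724 -0.241  0.037] [258. 177.]
cap 0.74 [ 0.556 -0.124  0.196] [302. 162.]
cap 0.68 [ 0.387 -0.006  0.02 ] [353. 256.]
tray 0.71 [ 0.495  0.163 -0.001] [293. 300.]
bottle_mid 0.56 [ 0.61  -0.353  0.118] [305. 141.]
bowl_mid 0.89 [0.642 0.372 0.024] [199. 347.]
scraper_mid 0.71 [ 0.699 -0.014  0.016] [239. 232.]
top [0.01921765 0.56654461 1.12059479] [0.51294615 0.00400488 1.1462744 ]
tank 0.88 [ 0.554 -0.123  0.134] [334. 213.]
collar 0.66 [ 0.557 -0.122  0.137] [334. 212.]
cap_handle 0.95 [ 0.553 -0.128  0.183] [339. 213.]
cap_handle 0.89 [ 0.394 -0.022  0.021] [296. 269.]
cap_handle 0.76 [ 0.721 -0.242  0.021] [369. 159.]
cap_handle 0.74 [ 0.551 -0.125  0.135] [335. 214.]
cap 0.67 [ 0.718 -0.242  0.019] [369. 160.]
cap 0.63 [ 0.389 -0.022  0.026] [295. 271.]
cap 0.6 [ 0.559 -0.133  0.185] [341. 210.]
tray 0.94 [0.499 0.159 0.003] [235. 233.]
bottle_mid 0.95 [ 0.608 -0.345  0.114] [414. 194.]
bowl_mid 0.56 [0.637 0.401 0.024] [155. 187.]
scraper_mid 0.87 [ 0.704 -0.02   0.011] [295. 165.]
{'clock': np.float64(0.9), 'joint_pos': array([ 1.306,  0.332, -0.065,  1.46 ,  0.022,  1.35 , -0.088]), 'joint_velocities': array([-0.001, -0.001,  0.002,  0.001,  0.   ,  0.   ,  0.   ]), 'tau': array([ 0.0000e+00, -6.2523e+01,  4.9000e-02, -3.9184e+01,  1.7000e-02,
        2.0000e-03, -0.0000e+00]), 'position': array([ 0.15 , -0.607,  0.253]), 'ee_rot': array([0.993, 0.121, 0.   , 0.   ]), 'ft_force': array([-0.067, -0.598,  0.717]), 'torque': array([-0.003,  0.013, -0.001]), 'grasp_force': np.float64(0.0), 'grip_width': np.float64(1.002)}
```

Run:
```python
from h import *
a=cv2.imread("pics/top0.png"); b=cv2.imread("pics/side0.png")
cv2.imwrite("pics/both.png",cv2.resize(np.hstack([a[100:360,100:480],b[100:360,100:480]]),(800,274)))
cv2.imwrite("pics/crop.png",np.hstack([cv2.resize(a[155:275,270:400],(400,370)),cv2.resize(b[110:250,220:400],(400,370))]))
```

```text
(no output)
```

View pics/top0.png

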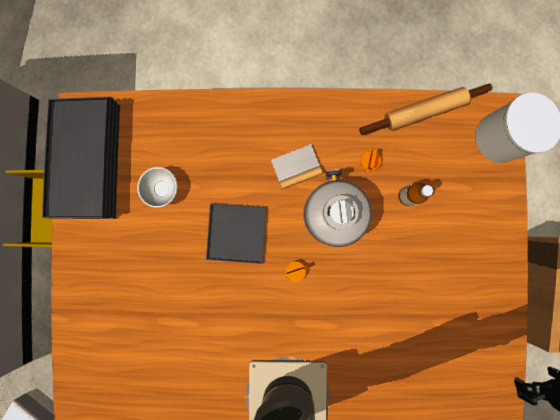

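View pics/crop.png

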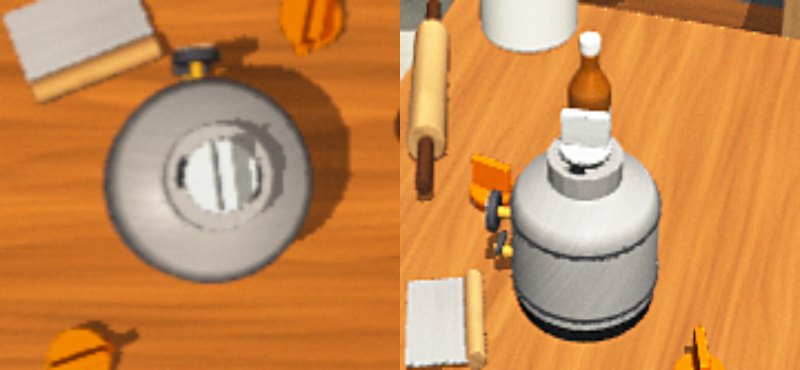

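Run:
```python
from h import *
P={}
for n in("top","side"):
    c=camera(n); v,u=np.mgrid[0:420,0:560]; uv=np.c_[u.ravel(),v.ravel()]
    d=c["depth"].ravel(); ok=d>0; X=world(c,uv[ok],d[ok]); uvk=uv[ok]; P[n]=X
    near=np.hypot(X[:,0]-.554,X[:,1]+.125)<.16
    bar=near&(X[:,2]>.194)&(X[:,2]<.24); B=X[bar]
    print(n,"bar",len(B),B.min(0).round(4),B.max(0).round(4),"z95",np.percentile(B[:,2],[5,50,95]).round(4))
    T=B[B[:,2]>np.percentile(B[:,2],95)-.006] if n=="top" else B
    r=cv2.minAreaRect(T[:,:2].astype(np.float32)*1000); print(r)
    # tank body circle: max radius points
    for z0,z1,nm in((.164,.174,"collar"),(.05,.125,"body")):
        A=X[near&(X[:,2]>z0)&(X[:,2]<z1)]
        (cx,cy),rad=cv2.minEnclosingCircle(A[:,:2].astype(np.float32)); print(nm,len(A),cx,cy,rad)
    G=X[near&(X[:,2]>.06)&(X[:,2]<.11)&(np.hypot(X[:,0]-.554,X[:,1]+.125)>.1)]
    print("gauge",len(G),G.mean(0).round(4) if len(G) else "")
    for z in (0.02,):
        pass
    o=outline_of("tray",c)
    if o:
        m=o[0]["region"].astype(np.uint8); k=max(cv2.findContours(m,0,2)[0],key=cv2.contourArea).reshape(-1,2)
        print("tray",o[0]["conf"],cv2.minAreaRect((onplane(c,k,.014)[:,:2]*1000).astype(np.float32)))
    for q in("bottle_mid","bowl_mid","scraper_mid"):
        b=boxes_of(q,c); print(q,b and b[0]["position"])
```

```text
top bar 142 [ 0.5295 -0.1412  0.1943] [ 0.5836 -0.1248  0.223 ] z95 [0.2016 0.2188 0.2219]
((556.4075927734375, -134.15362548828125), (55.070045471191406, 12.660015106201172), 7.888925075531006)
collar 434 0.5560897588729858 -0.13425181806087494 0.04514303058385849
body 541 0.5712674260139465 -0.13011252880096436 0.10669278353452682
gauge 101 [ 0.6674 -0.1236  0.0986]
tray 0.57 ((498.3427734375, 155.95291137695312), (170.53427124023438, 174.00131225585938), 86.11204528808594)
bottle_mid [0.6092, -0.3425, 0.1133]
bowl_mid [0.6316, 0.4004, 0.0238]
scraper_mid [0.7035, -0.0185, 0.0114]
side bar 232 [ 0.5277 -0.1436  0.194 ] [ 0.5836 -0.1199  0.2226] z95 [0.1953 0.2109 0.2207]
((556.0455322265625, -131.25375366210938), (55.30361557006836, 18.45795249938965), 8.123428344726562)
collar 306 0.5540524125099182 -0.13135625422000885 0.047659069299697876
body 1752 0.5717925429344177 -0.13220997154712677 0.10700991004705429
gauge 119 [ 0.6665 -0.1163  0.0916]
tray 0.78 ((496.0885009765625, 163.39617919921875), (186.5385284423828, 176.03170776367188), 86.24992370605469)
bottle_mid [0.6106, -0.3535, 0.1127]
bowl_mid [0.6406, 0.3732, 0.0261]
scraper_mid [0.6988, -0.0155, 0.0209]
```

{"api": "carry_out", "payload": {"deltas": [[0.2, -0.15, -0.27, 0, 0], [0.4, -0.3, -0.27, 0, 0], [0.62, -0.45, -0.27, 0, 0], [0.85, -0.605, -0.27, 0, 0], [0.85, -0.605, -0.27, 0, 0]], "force": 40}}

```text
clock: 2.02
position: [0.2547, -0.4859, 0.2944]
ee_rot: [0.992, 0.123, 0.001, 0.0]
ft_force: [-0.6, 0.6, 0.5]
grip_width: 0.501
grasp_force: 0.0
```

{"api": "carry_out", "payload": {"deltas": [[0.2, -0.15, 0, 0, 0], [0.4, -0.3, 0, 0, 0], [0.62, -0.45, 0, 0, 0], [0.85, -0.605, 0, 0, 0]]}}

```text
clock: 2.52
position: [0.3539, -0.3695, 0.2939]
ee_rot: [0.993, 0.12, 0.0, 0.0]
ft_force: [0.6, -1.1, 0.8]
grip_width: 0.496
grasp_force: 0.0
```

{"api": "carry_out", "payload": {"deltas": [[0.2, -0.15, 0, 0, 0], [0.4, -0.3, 0, 0, 0], [0.62, -0.45, 0, 0, 0], [0.85, -0.605, 0, 0, 0]]}}

```text
clock: 3.02
position: [0.4563, -0.251, 0.294]
ee_rot: [0.993, 0.12, 0.0, 0.0]
ft_force: [0.3, -0.7, -0.1]
grip_width: 0.499
grasp_force: 0.0
```

{"api": "carry_out", "payload": {"deltas": [[0.2, -0.15, 0, 0.2, 0], [0.4, -0.3, 0, 0.2, 0], [0.6, -0.45, 0, 0.2, 0], [0.8, -0.6, 0, 0.2, 0], [0.8, -0.6, 0, 0.2, 0], [0.8, -0.6, 0, 0.2, 0]]}}

```text
clock: 3.78
position: [0.5505, -0.1361, 0.2936]
ee_rot: [0.998, 0.068, -0.0, 0.0]
ft_force: [0.1, -0.0, 0.6]
grip_width: 0.498
grasp_force: 0.0
```

```bash
cat > s.py <<'E'
from h import *
from scipy.spatial.transform import Rotation as R
o=manip.get_obs(); x=R.from_quat(o["ee_rot"]).as_matrix()
print(np.round(o["clock"],2),"pos",np.round(o["position"],4),"toolx deg",np.degrees(np.arctan2(x[1,0],x[0,0])).round(2),"F",np.round(o["ft_force"],2),"M",np.round(o["torque"],3),"grip",np.round([o["grip_width"],o["grasp_force"]],3),"q",np.round(o["joint_pos"],2))
d=np.array([.5555,-.133,.209])-o["position"]; print("to go in tool, full-scale",(x.T@d/.15).round(3))
E
python3 s.py
```

```text
3.78 pos [ 0.5505 -0.1361  0.2936] toolx deg 7.78 F [ 0.06 -0.    0.56] M [-0.031  0.029 -0.037] grip [0.498 0.   ] q [ 0.61  0.23 -0.53  1.53  0.12  1.41 -1.36]
to go in tool, full-scale [ 0.036 -0.016  0.564]
```

{"api": "carry_out", "payload": {"deltas": [[0.035, -0.016, 0.1, 0, 0], [0.035, -0.016, 0.25, 0, 0], [0.035, -0.016, 0.4, 0, 0], [0.035, -0.016, 0.5, 0, 0], [0.035, -0.016, 0.545, 0, 0], [0.035, -0.016, 0.545, 0, 0]]}}

```text
clock: 4.53
position: [0.5556, -0.1319, 0.2119]
ee_rot: [0.998, 0.068, -0.0, -0.0]
ft_force: [0.3, 0.3, 0.6]
grip_width: 0.499
grasp_force: 0.0
```

```bash
python3 s.py
python3 - <<'E'
from h import *
a=camera("top")["img"]; b=camera("side")["img"]
save("g1.png",np.hstack([cv2.resize(a[160:270,290:400],(400,400)),cv2.resize(b[90:220,240:370],(400,400))]))
E
```

```text
4.53 pos [ 0.5556 -0.1319  0.2119] toolx deg 7.84 F [0.28 0.31 0.59] M [ 0.033 -0.001  0.022] grip [0.499 0.   ] q [ 0.6   0.29 -0.52  1.64  0.15  1.26 -1.39]
to go in tool, full-scale [-0.002  0.007  0.019]
```

View pics/g1.png

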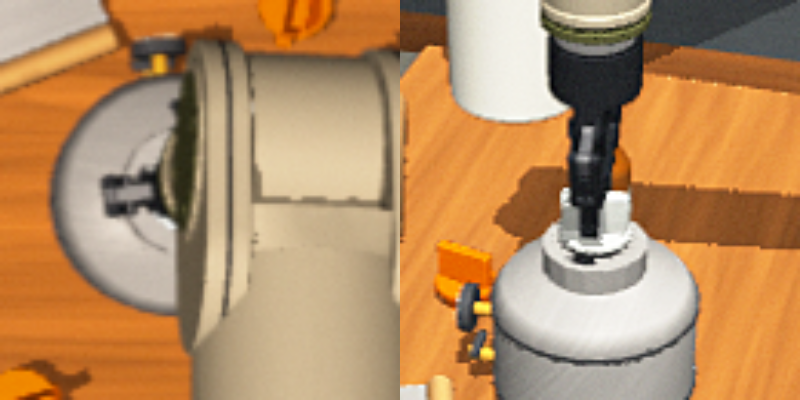

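The near finger stands in front of the bar at about (590,215), centred and above the head. I'll close now.

{"api": "carry_out", "payload": {"deltas": [[0, 0, 0, 0, -0.4], [0, 0, 0, 0, -1], [0, 0, 0, 0, -1], [0, 0, 0, 0, -1], [0, 0, 0, 0, -1], [0, 0, 0, 0, -1]], "force": 40}}

```text
clock: 5.38
position: [0.556, -0.1319, 0.2127]
ee_rot: [0.998, 0.068, 0.0, 0.0]
ft_force: [-1.3, -1.5, 5.7]
grip_width: 0.136
grasp_force: 42.5
```

```bash
python3 s.py
```

```text
5.38 pos [ 0.556  -0.1319  0.2127] toolx deg 7.84 F [-1.27 -1.46  5.67] M [-0.158  0.251  0.038] grip [ 0.136 42.465] q [ 0.6   0.28 -0.52  1.64  0.15  1.26 -1.39]
to go in tool, full-scale [-0.004  0.007  0.025]
```

{"api": "carry_out", "payload": {"deltas": [[0, 0, -0.006, 0, -1], [0, 0, -0.006, 0, -1]]}}

```text
clock: 5.62
position: [0.5559, -0.1319, 0.2128]
ee_rot: [0.998, 0.068, 0.0, 0.0]
ft_force: [3.3, -2.4, -1.3]
grip_width: 0.131
grasp_force: 41.5
```

```bash
python3 s.py
```

```text
5.62 pos [ 0.5559 -0.1319  0.2128] toolx deg 7.85 F [ 3.34 -2.36 -1.33] M [-0.445 -0.808  0.035] grip [ 0.131 41.523] q [ 0.6   0.29 -0.52  1.64  0.15  1.26 -1.39]
to go in tool, full-scale [-0.004  0.007  0.025]
```

{"api": "carry_out", "payload": {"deltas": [[0, 0, 0, -0.1, -1], [0, 0, 0, -0.2, -1], [0, 0, 0, -0.3, -1], [0, 0, 0, -0.3, -1]]}}

```text
clock: 6.12
position: [0.5555, -0.1317, 0.2128]
ee_rot: [0.989, 0.146, -0.0, -0.0]
ft_force: [1.2, -1.4, -0.8]
grip_width: 0.13
grasp_force: 41.7
```

```bash
python3 s.py
```

```text
6.12 pos [ 0.5555 -0.1317  0.2128] toolx deg 16.84 F [ 1.2  -1.41 -0.82] M [-0.191 -0.288  0.052] grip [ 0.13  41.713] q [ 0.61  0.29 -0.55  1.64  0.16  1.26 -1.24]
to go in tool, full-scale [-0.003  0.008  0.025]
```

{"api": "carry_out", "payload": {"deltas": [[0, 0, 0, -0.08, -1], [0, 0, 0, -0.16, -1], [0, 0, 0, -0.25, -1], [0, 0, 0, -0.25, -1]]}}

```text
clock: 6.62
position: [0.5555, -0.1317, 0.2128]
ee_rot: [0.978, 0.21, -0.0, -0.0]
ft_force: [0.9, -0.5, -0.1]
grip_width: 0.134
grasp_force: 41.7
```

```bash
python3 s.py
```

```text
6.62 pos [ 0.5555 -0.1317  0.2128] toolx deg 24.28 F [ 0.92 -0.51 -0.1 ] M [-0.218 -0.221  0.113] grip [ 0.134 41.672] q [ 0.63  0.29 -0.56  1.64  0.16  1.26 -1.11]
to go in tool, full-scale [-0.004  0.008  0.025]
```

{"api": "carry_out", "payload": {"deltas": [[0, 0, 0, -0.05, -1], [0, 0, 0, -0.05, -1]]}}

```text
clock: 6.88
position: [0.5555, -0.1317, 0.2128]
ee_rot: [0.975, 0.224, -0.0, -0.0]
ft_force: [-1.2, -0.4, -0.9]
grip_width: 0.131
grasp_force: 41.6
```

```bash
python3 s.py
```

```text
6.88 pos [ 0.5555 -0.1317  0.2128] toolx deg 25.85 F [-1.16 -0.42 -0.89] M [-0.157 -0.087 -0.026] grip [ 0.131 41.558] q [ 0.63  0.29 -0.57  1.64  0.16  1.26 -1.09]
to go in tool, full-scale [-0.004  0.008  0.025]
```

{"api": "carry_out", "payload": {"deltas": [[0, 0, 0, -0.05, -1], [0, 0, 0, -0.05, -1]]}}

```text
clock: 7.12
position: [0.5555, -0.1317, 0.2128]
ee_rot: [0.972, 0.237, -0.0, -0.0]
ft_force: [-0.6, -1.4, -2.6]
grip_width: 0.135
grasp_force: 41.5
```

```bash
python3 s.py
```

```text
7.12 pos [ 0.5555 -0.1317  0.2128] toolx deg 27.38 F [-0.58 -1.43 -2.55] M [-0.172 -0.043 -0.055] grip [ 0.135 41.455] q [ 0.63  0.29 -0.57  1.64  0.16  1.26 -1.06]
to go in tool, full-scale [-0.004  0.008  0.025]
```

{"api": "carry_out", "payload": {"deltas": [[0, 0, 0, -0.05, -1], [0, 0, 0, -0.05, -1]]}}

```text
clock: 7.38
position: [0.5555, -0.1317, 0.2128]
ee_rot: [0.968, 0.249, -0.0, -0.0]
ft_force: [0.2, -0.5, -2.4]
grip_width: 0.134
grasp_force: 41.3
```

```bash
python3 s.py
```

```text
7.38 pos [ 0.5555 -0.1317  0.2128] toolx deg 28.89 F [ 0.23 -0.49 -2.4 ] M [-0.173  0.015  0.023] grip [ 0.134 41.348] q [ 0.63  0.29 -0.57  1.64  0.17  1.26 -1.04]
to go in tool, full-scale [-0.004  0.007  0.025]
```

{"api": "carry_out", "payload": {"deltas": [[0, 0, 0, -0.04, -1], [0, 0, 0, -0.04, -1]]}}

```text
clock: 7.62
position: [0.5556, -0.1317, 0.2128]
ee_rot: [0.966, 0.26, -0.0, -0.0]
ft_force: [-0.4, -0.6, -3.2]
grip_width: 0.136
grasp_force: 41.2
```

```bash
python3 s.py
```

```text
7.62 pos [ 0.5556 -0.1317  0.2128] toolx deg 30.09 F [-0.38 -0.57 -3.18] M [-0.137  0.003 -0.03 ] grip [ 0.136 41.237] q [ 0.64  0.29 -0.58  1.64  0.17  1.26 -1.02]
to go in tool, full-scale [-0.005  0.007  0.025]
```

{"api": "carry_out", "payload": {"deltas": [[0, 0, 0, -0.04, -1], [0, 0, 0, -0.04, -1]]}}

```text
clock: 7.88
position: [0.5556, -0.1317, 0.2128]
ee_rot: [0.963, 0.27, -0.0, -0.0]
ft_force: [-0.7, -1.7, -3.6]
grip_width: 0.133
grasp_force: 41.1
```

```bash
python3 s.py
```

```text
7.88 pos [ 0.5556 -0.1317  0.2128] toolx deg 31.28 F [-0.67 -1.72 -3.64] M [-0.168 -0.01  -0.115] grip [ 0.133 41.121] q [ 0.64  0.29 -0.58  1.64  0.17  1.26 -1.  ]
to go in tool, full-scale [-0.005  0.007  0.025]
```

{"api": "carry_out", "payload": {"deltas": [[0, 0, 0, -0.04, -1], [0, 0, 0, -0.04, -1]]}}

```text
clock: 8.12
position: [0.5557, -0.1318, 0.2128]
ee_rot: [0.96, 0.28, -0.0, 0.0]
ft_force: [0.3, -0.4, -5.1]
grip_width: 0.131
grasp_force: 41.0
```

```bash
python3 s.py
```

```text
8.12 pos [ 0.5557 -0.1318  0.2128] toolx deg 32.47 F [ 0.31 -0.37 -5.15] M [-0.19  -0.143 -0.182] grip [ 0.131 40.975] q [ 0.64  0.29 -0.58  1.64  0.17  1.26 -0.98]
to go in tool, full-scale [-0.005  0.006  0.026]
```

{"api": "carry_out", "payload": {"deltas": [[0, 0, 0, -0.02, -1], [0, 0, 0, -0.02, -1]]}}

```text
clock: 8.38
position: [0.5557, -0.1318, 0.2128]
ee_rot: [0.959, 0.284, 0.0, 0.0]
ft_force: [1.1, -0.8, -7.3]
grip_width: 0.132
grasp_force: 40.9
```

```bash
python3 s.py
```

```text
8.38 pos [ 0.5557 -0.1318  0.2128] toolx deg 33.06 F [ 1.06 -0.82 -7.29] M [-0.218 -0.32  -0.342] grip [ 0.132 40.886] q [ 0.64  0.29 -0.58  1.64  0.17  1.26 -0.97]
to go in tool, full-scale [-0.006  0.006  0.026]
```

{"api": "carry_out", "payload": {"deltas": [[0, 0, 0.003, 0, -1], [0, 0, 0.003, 0, -1], [0, 0, 0.003, 0, -1], [0, 0, 0.003, 0, -1], [0, 0, 0.003, 0, -1], [0, 0, 0.003, 0, -1], [0, 0, 0.003, 0, -1], [0, 0, 0.003, 0, -1], [0, 0, 0.003, 0, -1], [0, 0, 0.003, 0, -1], [0, 0, 0.003, 0, -1], [0, 0, 0.003, 0, -1]]}}

```text
clock: 9.88
position: [0.5559, -0.1318, 0.2127]
ee_rot: [0.959, 0.284, 0.0, 0.0]
ft_force: [-1.1, -2.4, 4.2]
grip_width: 0.134
grasp_force: 42.4
```

```bash
python3 s.py
```

```text
9.88 pos [ 0.5559 -0.1318  0.2127] toolx deg 33.05 F [-1.14 -2.37  4.23] M [-0.596  0.213 -0.187] grip [ 0.134 42.444] q [ 0.64  0.29 -0.58  1.64  0.17  1.26 -0.97]
to go in tool, full-scale [-0.006  0.006  0.025]
```

{"api": "carry_out", "payload": {"deltas": [[0, 0, -0.001, -0.02, -1], [0, 0, -0.001, -0.02, -1], [0, 0, -0.001, -0.02, -1]]}}

```text
clock: 10.25
position: [0.556, -0.1319, 0.2128]
ee_rot: [0.957, 0.289, 0.0, 0.0]
ft_force: [1.7, -3.9, 3.7]
grip_width: 0.131
grasp_force: 42.2
```

```bash
python3 s.py
```

```text
10.25 pos [ 0.556  -0.1319  0.2128] toolx deg 33.65 F [ 1.68 -3.91  3.66] M [-0.897 -0.427 -0.304] grip [ 0.131 42.186] q [ 0.64  0.29 -0.58  1.64  0.17  1.26 -0.96]
to go in tool, full-scale [-0.007  0.005  0.025]
```

{"api": "carry_out", "payload": {"deltas": [[0, 0, 0, 0, -1], [0, 0, 0, 0, -1], [0, 0, 0, 0, -1], [0, 0, 0, 0, -1], [0, 0, 0, 0, -1], [0, 0, 0, 0, -1], [0, 0, 0, 0, -1], [0, 0, 0, 0, -1], [0, 0, 0, 0, -1], [0, 0, 0, 0, -1]]}}

```text
clock: 11.5
position: [0.5559, -0.1318, 0.2128]
ee_rot: [0.957, 0.289, 0.0, 0.0]
ft_force: [3.0, -4.1, 2.1]
grip_width: 0.133
grasp_force: 42.1
```

```bash
python3 s.py
```

```text
11.5 pos [ 0.5559 -0.1318  0.2128] toolx deg 33.65 F [ 2.99 -4.06  2.08] M [-1.029 -0.751 -0.186] grip [ 0.133 42.136] q [ 0.64  0.29 -0.58  1.64  0.17  1.26 -0.96]
to go in tool, full-scale [-0.007  0.005  0.025]
```

{"api": "carry_out", "payload": {"deltas": [[0, 0, 0, 0.03, -1], [0, 0, 0, 0.03, -1], [0, 0, 0, 0.03, -1]], "force": 70}}

```text
clock: 11.88
position: [0.5559, -0.1318, 0.2128]
ee_rot: [0.959, 0.282, 0.0, 0.0]
ft_force: [2.5, -4.4, 3.4]
grip_width: 0.127
grasp_force: 70.6
```

```bash
python3 s.py
```

```text
11.88 pos [ 0.5559 -0.1318  0.2128] toolx deg 32.74 F [ 2.47 -4.42  3.42] M [-1.052 -0.724 -0.104] grip [ 0.127 70.636] q [ 0.64  0.29 -0.58  1.64  0.17  1.26 -0.97]
to go in tool, full-scale [-0.007  0.006  0.025]
```

{"api": "carry_out", "payload": {"deltas": [[0, 0, 0.007, 0, -1], [0, 0, 0.014, 0, -1], [0, 0, 0.014, 0, -1]]}}

```text
clock: 12.25
position: [0.5559, -0.1317, 0.2112]
ee_rot: [0.959, 0.282, 0.0, 0.0]
ft_force: [1.5, -3.4, 7.0]
grip_width: 0.126
grasp_force: 71.5
```

```bash
python3 s.py
```

```text
12.25 pos [ 0.5559 -0.1317  0.2112] toolx deg 32.75 F [ 1.48 -3.42  7.02] M [-0.99  -0.319 -0.111] grip [ 0.126 71.498] q [ 0.64  0.3  -0.58  1.64  0.17  1.26 -0.97]
to go in tool, full-scale [-0.007  0.006  0.014]
```

{"api": "carry_out", "payload": {"deltas": [[0, 0, 0.007, 0, -1], [0, 0, 0.014, 0, -1], [0, 0, 0.014, 0, -1]]}}

```text
clock: 12.62
position: [0.5559, -0.1317, 0.2092]
ee_rot: [0.959, 0.282, 0.0, 0.0]
ft_force: [1.0, -4.3, 8.6]
grip_width: 0.127
grasp_force: 71.6
```

```bash
python3 s.py
```

```text
12.62 pos [ 0.5559 -0.1317  0.2092] toolx deg 32.75 F [ 0.96 -4.26  8.64] M [-0.923 -0.264 -0.04 ] grip [ 0.127 71.566] q [ 0.64  0.3  -0.58  1.64  0.17  1.25 -0.97]
to go in tool, full-scale [-0.007  0.006  0.001]
```

{"api": "carry_out", "payload": {"deltas": [[0, 0, 0.004, 0, -1], [0, 0, 0.004, 0, -1]]}}

```text
clock: 12.88
position: [0.5559, -0.1317, 0.2087]
ee_rot: [0.959, 0.282, 0.0, 0.0]
ft_force: [0.7, -4.0, 8.5]
grip_width: 0.13
grasp_force: 71.6
```

```bash
python3 s.py
```

```text
12.88 pos [ 0.5559 -0.1317  0.2087] toolx deg 32.75 F [ 0.67 -3.96  8.53] M [-0.936 -0.221 -0.052] grip [ 0.13  71.577] q [ 0.64  0.3  -0.58  1.64  0.17  1.25 -0.97]
to go in tool, full-scale [-0.007  0.006 -0.002]
```

{"api": "carry_out", "payload": {"deltas": [[0, 0, 0.003, 0, -1], [0, 0, 0.003, 0, -1]]}}

```text
clock: 13.12
position: [0.5559, -0.1318, 0.2082]
ee_rot: [0.959, 0.282, 0.0, 0.0]
ft_force: [0.5, -3.2, 9.3]
grip_width: 0.125
grasp_force: 71.6
```

```bash
python3 s.py
```

```text
13.12 pos [ 0.5559 -0.1318  0.2082] toolx deg 32.75 F [ 0.47 -3.24  9.34] M [-0.943 -0.118 -0.077] grip [ 0.125 71.583] q [ 0.64  0.3  -0.58  1.64  0.17  1.25 -0.97]
to go in tool, full-scale [-0.007  0.005 -0.005]
```

{"api": "carry_out", "payload": {"deltas": [[0, 0, 0.003, 0, -1], [0, 0, 0.003, 0, -1]]}}

```text
clock: 13.38
position: [0.556, -0.1317, 0.2078]
ee_rot: [0.959, 0.282, 0.0, 0.0]
ft_force: [1.3, -3.4, 8.7]
grip_width: 0.128
grasp_force: 71.6
```

{"api": "carry_out", "payload": {"deltas": [[0, 0, 0.003, 0, -1], [0, 0, 0.003, 0, -1]]}}

```text
clock: 13.62
position: [0.5559, -0.1317, 0.2074]
ee_rot: [0.959, 0.282, 0.0, 0.0]
ft_force: [0.8, -4.2, 9.0]
grip_width: 0.125
grasp_force: 71.6
```

{"api": "carry_out", "payload": {"deltas": [[0, 0, 0.003, 0, -1], [0, 0, 0.003, 0, -1]]}}

```text
clock: 13.88
position: [0.5559, -0.1317, 0.2069]
ee_rot: [0.959, 0.282, 0.0, 0.0]
ft_force: [0.2, -4.2, 8.4]
grip_width: 0.133
grasp_force: 71.5
```

{"api": "carry_out", "payload": {"deltas": [[0, 0, 0.003, 0, -1], [0, 0, 0.003, 0, -1]]}}

```text
clock: 14.12
position: [0.556, -0.1317, 0.2065]
ee_rot: [0.959, 0.282, 0.0, 0.0]
ft_force: [0.7, -2.9, 8.2]
grip_width: 0.131
grasp_force: 71.5
```

{"api": "carry_out", "payload": {"deltas": [[0, 0, 0.003, 0, -1], [0, 0, 0.003, 0, -1]]}}

```text
clock: 14.38
position: [0.556, -0.1314, 0.2061]
ee_rot: [0.959, 0.282, 0.0, 0.0]
ft_force: [0.3, -3.8, 10.0]
grip_width: 0.126
grasp_force: 71.5
```

{"api": "carry_out", "payload": {"deltas": [[0, 0, 0.003, 0, -1], [0, 0, 0.003, 0, -1]]}}

```text
clock: 14.62
position: [0.556, -0.1314, 0.2056]
ee_rot: [0.959, 0.282, 0.0, 0.0]
ft_force: [0.2, -2.6, 9.7]
grip_width: 0.126
grasp_force: 71.8
```

{"api": "carry_out", "payload": {"deltas": [[0, 0, 0.003, 0, -1], [0, 0, 0.003, 0, -1]]}}

```text
clock: 14.88
position: [0.556, -0.1314, 0.2053]
ee_rot: [0.959, 0.282, 0.0, 0.0]
ft_force: [0.4, -2.9, 11.2]
grip_width: 0.128
grasp_force: 71.9
```

{"api": "carry_out", "payload": {"deltas": [[0, 0, 0.003, 0, -1], [0, 0, 0.003, 0, -1]]}}

```text
clock: 15.12
position: [0.556, -0.1314, 0.2052]
ee_rot: [0.959, 0.282, 0.0, 0.0]
ft_force: [-2.1, -2.6, 13.8]
grip_width: 0.132
grasp_force: 72.3
```

{"api": "carry_out", "payload": {"deltas": [[0, 0, 0.002, 0, -1], [0, 0, 0.002, 0, -1]]}}

```text
clock: 15.38
position: [0.556, -0.1314, 0.2052]
ee_rot: [0.959, 0.282, 0.0, 0.0]
ft_force: [-1.9, -2.7, 15.2]
grip_width: 0.128
grasp_force: 72.8
```

```bash
python3 s.py
```

```text
15.38 pos [ 0.556  -0.1314  0.2052] toolx deg 32.76 F [-1.94 -2.74 15.16] M [-0.603  0.596 -0.038] grip [ 0.128 72.785] q [ 0.64  0.3  -0.58  1.65  0.17  1.24 -0.98]
to go in tool, full-scale [-0.009  0.007 -0.026]
```

{"api": "carry_out", "payload": {"deltas": [[0, 0, -0.001, -0.05, -1], [0, 0, -0.001, -0.1, -1], [0, 0, -0.001, -0.1, -1]]}}

```text
clock: 15.75
position: [0.5564, -0.1312, 0.2052]
ee_rot: [0.952, 0.307, 0.001, 0.0]
ft_force: [0.5, -1.8, 13.4]
grip_width: 0.128
grasp_force: 72.2
```

```bash
python3 s.py
```

```text
15.75 pos [ 0.5564 -0.1312  0.2052] toolx deg 35.8 F [ 0.47 -1.81 13.41] M [-0.459  0.075 -0.03 ] grip [ 0.128 72.18 ] q [ 0.65  0.3  -0.59  1.65  0.18  1.24 -0.92]
to go in tool, full-scale [-0.012  0.006 -0.025]
```

No torque; it passes the stop. Going on.

{"api": "carry_out", "payload": {"deltas": [[0, 0, 0, -0.08, -1], [0, 0, 0, -0.16, -1], [0, 0, 0, -0.24, -1], [0, 0, 0, -0.3, -1], [0, 0, 0, -0.3, -1]]}}

```text
clock: 16.38
position: [0.5563, -0.1315, 0.2052]
ee_rot: [0.925, 0.381, 0.001, 0.001]
ft_force: [-0.6, -2.8, 13.8]
grip_width: 0.127
grasp_force: 72.2
```

```bash
python3 s.py
```

```text
16.38 pos [ 0.5563 -0.1315  0.2052] toolx deg 44.78 F [-0.62 -2.79 13.84] M [-0.738  0.005 -0.042] grip [ 0.127 72.204] q [ 0.66  0.31 -0.61  1.65  0.18  1.25 -0.77]
to go in tool, full-scale [-0.011  0.003 -0.025]
```

{"api": "carry_out", "payload": {"deltas": [[0, 0, 0, -0.08, -1], [0, 0, 0, -0.16, -1], [0, 0, 0, -0.24, -1], [0, 0, 0, -0.3, -1], [0, 0, 0, -0.3, -1]]}}

```text
clock: 17.0
position: [0.5564, -0.1319, 0.2052]
ee_rot: [0.892, 0.452, 0.001, 0.001]
ft_force: [0.5, -5.0, 13.3]
grip_width: 0.129
grasp_force: 72.2
```

```bash
python3 s.py
```

```text
17.0 pos [ 0.5564 -0.1319  0.2052] toolx deg 53.77 F [ 0.47 -5.02 13.31] M [-0.923  0.019  0.05 ] grip [ 0.129 72.205] q [ 0.68  0.31 -0.63  1.65  0.19  1.25 -0.62]
to go in tool, full-scale [-0.009 -0.    -0.025]
```

{"api": "carry_out", "payload": {"deltas": [[0, 0, 0, -0.1, -1], [0, 0, 0, -0.2, -1], [0, 0, 0, -0.3, -1], [0, 0, 0, -0.4, -1], [0, 0, 0, -0.5, -1], [0, 0, 0, -0.5, -1]]}}

```text
clock: 17.75
position: [0.5564, -0.132, 0.2052]
ee_rot: [0.825, 0.565, 0.001, 0.001]
ft_force: [-0.1, -4.8, 13.2]
grip_width: 0.129
grasp_force: 72.2
```

```bash
python3 s.py
```

```text
17.75 pos [ 0.5564 -0.132   0.2052] toolx deg 68.78 F [-0.05 -4.78 13.2 ] M [-1.086e+00 -1.240e-01  1.000e-03] grip [ 0.129 72.194] q [ 0.71  0.32 -0.67  1.64  0.21  1.25 -0.37]
to go in tool, full-scale [-0.008 -0.003 -0.025]
```

{"api": "carry_out", "payload": {"deltas": [[0, 0, 0, -0.1, -1], [0, 0, 0, -0.2, -1], [0, 0, 0, -0.3, -1], [0, 0, 0, -0.4, -1], [0, 0, 0, -0.5, -1], [0, 0, 0, -0.5, -1]]}}

```text
clock: 18.5
position: [0.5566, -0.132, 0.2053]
ee_rot: [0.744, 0.668, 0.001, 0.001]
ft_force: [1.5, -4.6, 12.5]
grip_width: 0.125
grasp_force: 72.1
```

```bash
python3 s.py
```

```text
18.5 pos [ 0.5566 -0.132   0.2053] toolx deg 83.78 F [ 1.5  -4.65 12.51] M [-1.095 -0.411  0.023] grip [ 0.125 72.086] q [ 0.74  0.33 -0.71  1.64  0.22  1.25 -0.12]
to go in tool, full-scale [-0.008 -0.007 -0.025]
```

{"api": "carry_out", "payload": {"deltas": [[0, 0, 0, -0.05, -1], [0, 0, 0, -0.1, -1], [0, 0, 0, -0.1, -1]]}}

```text
clock: 18.88
position: [0.5567, -0.132, 0.2053]
ee_rot: [0.727, 0.687, 0.001, 0.001]
ft_force: [1.3, -5.5, 13.0]
grip_width: 0.133
grasp_force: 72.0
```

```bash
python3 s.py
```

```text
18.88 pos [ 0.5567 -0.132   0.2053] toolx deg 86.75 F [ 1.31 -5.46 13.01] M [-1.165 -0.448 -0.084] grip [ 0.133 72.042] q [ 0.75  0.33 -0.72  1.64  0.23  1.25 -0.07]
to go in tool, full-scale [-0.007 -0.008 -0.025]
```

{"api": "carry_out", "payload": {"deltas": [[0, 0, -0.01, 0, -1], [0, 0, -0.02, 0, -1], [0, 0, -0.03, 0, -1], [0, 0, -0.04, 0, -1], [0, 0, -0.05, 0, -1], [0, 0, -0.05, 0, -1]]}}

```text
clock: 19.62
position: [0.5563, -0.132, 0.2119]
ee_rot: [0.727, 0.687, 0.0, 0.001]
ft_force: [3.4, -5.0, 5.3]
grip_width: 0.127
grasp_force: 70.9
```

{"api": "carry_out", "payload": {"deltas": [[0, 0, -0.01, 0, -1], [0, 0, -0.015, 0, -1], [0, 0, -0.015, 0, -1]]}}

```text
clock: 20.0
position: [0.556, -0.132, 0.2138]
ee_rot: [0.727, 0.687, 0.0, 0.001]
ft_force: [2.6, -5.0, 5.4]
grip_width: 0.127
grasp_force: 70.7
```

```bash
python3 s.py
```

```text
20.0 pos [ 0.556  -0.132   0.2138] toolx deg 86.74 F [ 2.56 -4.99  5.36] M [-1.234e+00 -8.320e-01  1.000e-03] grip [ 0.127 70.713] q [ 0.75  0.32 -0.72  1.63  0.22  1.27 -0.07]
to go in tool, full-scale [-0.007 -0.003  0.032]
```

{"api": "carry_out", "payload": {"deltas": [[-0.004, 0.002, -0.008, 0, -1], [-0.004, 0.002, -0.016, 0, -1], [-0.004, 0.002, -0.025, 0, -1], [-0.004, 0.002, -0.025, 0, -1]]}}

```text
clock: 20.5
position: [0.5552, -0.1321, 0.2164]
ee_rot: [0.727, 0.687, -0.001, -0.001]
ft_force: [-0.2, -2.3, -1.9]
grip_width: 0.129
grasp_force: 69.9
```

```bash
python3 s.py
```

```text
20.5 pos [ 0.5552 -0.1321  0.2164] toolx deg 86.77 F [-0.19 -2.33 -1.89] M [-0.568  0.054 -0.021] grip [ 0.129 69.875] q [ 0.75  0.32 -0.72  1.63  0.22  1.28 -0.06]
to go in tool, full-scale [-0.006  0.003  0.049]
```

{"api": "carry_out", "payload": {"deltas": [[0, 0, -0.015, 0, -1], [0, 0, -0.03, 0, -1], [0, 0, -0.045, 0, -1], [0, 0, -0.045, 0, -1]]}}

```text
clock: 21.0
position: [0.5562, -0.1318, 0.2243]
ee_rot: [0.727, 0.687, 0.0, 0.0]
ft_force: [-0.2, 0.2, -2.1]
grip_width: 0.129
grasp_force: 69.9
```

```bash
python3 s.py
```

```text
21.0 pos [ 0.5562 -0.1318  0.2243] toolx deg 86.78 F [-0.19  0.15 -2.06] M [-0.014 -0.003  0.066] grip [ 0.129 69.91 ] q [ 0.75  0.31 -0.72  1.62  0.21  1.29 -0.06]
to go in tool, full-scale [-0.009 -0.004  0.102]
```

{"api": "carry_out", "payload": {"deltas": [[0, 0, -0.15, 0, -1], [0, 0, -0.35, 0, -1], [0, 0, -0.55, 0, -1], [0, 0, -0.6, 0, -1], [0, 0, -0.6, 0, -1]]}}

```text
clock: 21.62
position: [0.5559, -0.1321, 0.3134]
ee_rot: [0.727, 0.687, -0.0, -0.0]
ft_force: [0.0, 1.3, -2.7]
grip_width: 0.131
grasp_force: 70.1
```

{"api": "carry_out", "payload": {"deltas": [[0.1, -0.03, 0, 0, -1], [0.25, -0.07, 0, 0, -1], [0.45, -0.12, 0, 0, -1], [0.65, -0.17, 0, 0, -1], [0.85, -0.22, 0, 0, -1], [0.95, -0.25, 0, 0, -1]]}}

```text
clock: 22.38
position: [0.5256, 0.0154, 0.3138]
ee_rot: [0.726, 0.688, -0.0, -0.0]
ft_force: [0.1, -0.8, -2.4]
grip_width: 0.13
grasp_force: 70.0
```

{"api": "carry_out", "payload": {"deltas": [[0.2, -0.05, 0, 0, -1], [0.4, -0.1, 0, 0, -1], [0.6, -0.16, 0, 0, -1], [0.8, -0.21, 0, 0, -1], [0.9, -0.24, 0, 0, -1], [0.95, -0.25, 0, 0, -1], [0.95, -0.25, 0, 0, -1]]}}

```text
clock: 23.25
position: [0.4974, 0.1561, 0.3138]
ee_rot: [0.727, 0.687, -0.0, 0.0]
ft_force: [0.6, -0.7, -2.7]
grip_width: 0.127
grasp_force: 70.0
```

```bash
sed -i 's/\.5555,-\.133,\.209/.497,.158,.056/' h.py s.py; python3 s.py
python3 - <<'E'
from h import *
a=camera("top")["img"]; b=camera("side")["img"]
save("g2.png",np.hstack([cv2.resize(a[150:290,180:380],(400,280)),cv2.resize(b[130:340,180:480],(400,280))]))
E
```

```text
23.25 pos [0.4974 0.1561 0.3138] toolx deg 86.74 F [ 0.64 -0.71 -2.68] M [-0.022  0.026  0.02 ] grip [ 0.127 70.025] q [ 0.45  0.17 -0.93  1.6   0.14  1.44 -0.55]
to go in tool, full-scale [ 0.013 -0.003  1.718]
```

View pics/g2.png

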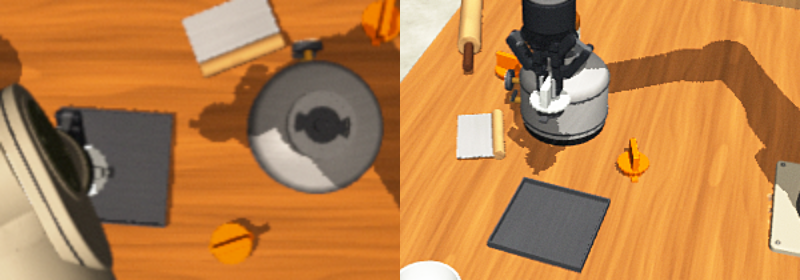

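The cap hangs upright in the gripper over the tray (side view, 548,95). The open collar and its notches show at (320,125).

{"api": "carry_out", "payload": {"deltas": [[0.01, 0, 0.1, 0, -1], [0.01, 0, 0.3, 0, -1], [0.01, 0, 0.5, 0, -1], [0.01, 0, 0.7, 0, -1], [0.01, 0, 0.9, 0, -1], [0.01, 0, 1, 0, -1]]}}

```text
clock: 24.1
position: [0.4964, 0.1572, 0.1616]
ee_rot: [0.727, 0.687, -0.001, -0.001]
ft_force: [0.6, -0.4, -1.3]
grip_width: 0.132
grasp_force: 69.9
```

{"api": "carry_out", "payload": {"deltas": [[0, 0, 0.15, 0, -1], [0, 0, 0.3, 0, -1], [0, 0, 0.45, 0, -1], [0, 0, 0.57, 0, -1], [0, 0, 0.63, 0, -1], [0, 0, 0.65, 0, -1], [0, 0, 0.65, 0, -1]]}}

```text
clock: 24.98
position: [0.4976, 0.1581, 0.0668]
ee_rot: [0.727, 0.687, 0.0, 0.0]
ft_force: [0.2, 0.6, -1.3]
grip_width: 0.127
grasp_force: 69.9
```

{"api": "carry_out", "payload": {"deltas": [[0, 0, 0.015, 0, -1], [0, 0, 0.03, 0, -1], [0, 0, 0.045, 0, -1], [0, 0, 0.045, 0, -1]]}}

```text
clock: 25.48
position: [0.4972, 0.1579, 0.0595]
ee_rot: [0.727, 0.687, -0.0, -0.0]
ft_force: [-1.0, -0.6, -2.3]
grip_width: 0.128
grasp_force: 69.9
```

{"api": "carry_out", "payload": {"deltas": [[0, 0, 0.008, 0, -1], [0, 0, 0.008, 0, -1]]}}

```text
clock: 25.72
position: [0.4973, 0.158, 0.0584]
ee_rot: [0.727, 0.687, -0.0, 0.0]
ft_force: [0.9, 0.2, -2.6]
grip_width: 0.123
grasp_force: 69.9
```

```bash
python3 s.py
```

```text
25.72 pos [0.4973 0.158  0.0584] toolx deg 86.75 F [ 0.87  0.24 -2.56] M [-0.008  0.053 -0.014] grip [ 0.123 69.919] q [ 0.31  0.44 -0.83  1.9   0.39  0.97 -0.75]
to go in tool, full-scale [ 0.    -0.002  0.016]
```

{"api": "carry_out", "payload": {"deltas": [[0, 0, 0.005, 0, -1], [0, 0, 0.01, 0, -1], [0, 0, 0.01, 0, -1]]}}

```text
clock: 26.1
position: [0.4973, 0.158, 0.0569]
ee_rot: [0.727, 0.687, -0.0, 0.0]
ft_force: [0.1, 0.1, -2.4]
grip_width: 0.128
grasp_force: 69.9
```

{"api": "carry_out", "payload": {"deltas": [[0, 0, 0.005, 0, -1], [0, 0, 0.005, 0, -1]]}}

```text
clock: 26.35
position: [0.4973, 0.1579, 0.0561]
ee_rot: [0.727, 0.687, -0.0, 0.0]
ft_force: [-0.0, 0.4, -2.4]
grip_width: 0.125
grasp_force: 69.9
```

{"api": "carry_out", "payload": {"deltas": [[0, 0, 0.005, 0, -1], [0, 0, 0.005, 0, -1]]}}

```text
clock: 26.6
position: [0.4974, 0.158, 0.0558]
ee_rot: [0.727, 0.687, -0.0, 0.0]
ft_force: [-1.7, -1.5, 5.6]
grip_width: 0.131
grasp_force: 70.8
```

{"api": "carry_out", "payload": {"deltas": [[0, 0, 0.005, 0, -1], [0, 0, 0.005, 0, -1]]}}

```text
clock: 26.85
position: [0.4975, 0.158, 0.0558]
ee_rot: [0.727, 0.687, -0.0, 0.001]
ft_force: [-6.7, -2.9, 15.8]
grip_width: 0.13
grasp_force: 72.6
```

{"api": "carry_out", "payload": {"deltas": [[0, 0, -0.006, 0, -1], [0, 0, -0.006, 0, -1], [0, 0, -0.006, 0, -0.4], [0, 0, -0.006, 0, 0], [0, 0, -0.006, 0, 0], [0, 0, -0.006, 0, 0]]}}

```text
clock: 27.6
position: [0.4973, 0.158, 0.0555]
ee_rot: [0.727, 0.687, -0.0, 0.0]
ft_force: [0.7, 0.5, -0.5]
grip_width: 0.504
grasp_force: 0.0
```

{"api": "carry_out", "payload": {"deltas": [[0, 0, -0.05, 0, 0], [0, 0, -0.15, 0, 0], [0, 0, -0.3, 0, 0], [0, 0, -0.5, 0, 0], [0, 0, -0.8, 0, 0], [0, 0, -1, 0, 0], [0, 0, -1, 0, 0]]}}

```text
clock: 28.48
position: [0.4984, 0.1587, 0.2089]
ee_rot: [0.727, 0.687, 0.002, 0.002]
ft_force: [-0.5, -0.4, -0.6]
grip_width: 0.5
grasp_force: 0.0
```

{"api": "carry_out", "payload": {"deltas": [[-0.2, -0.2, -0.2, 0, 0], [-0.3, -0.4, -0.3, 0, 0], [-0.5, -0.5, -0.4, 0, 0], [-0.7, -0.6, -0.5, 0, 0], [-0.7, -0.6, -0.5, 0, 0]]}}

```text
clock: 29.1
position: [0.4011, 0.0564, 0.2814]
ee_rot: [0.728, 0.685, -0.0, 0.001]
ft_force: [0.3, 0.5, 0.3]
grip_width: 0.502
grasp_force: 0.0
```

```bash
python3 s.py
python3 - <<'E'
from h import *
for n in("top","side"):
    c=camera(n)
    for q in("cap","bottle_mid","bowl_mid","scraper_mid"): print(n,q,[(round(b["conf"],2),np.round(b["position"],3)) for b in boxes_of(q,c)])
    if n=="top":a=c["img"]
    else:b=c["img"]
save("g3.png",np.hstack([cv2.resize(a[130:300,130:450],(400,280)),cv2.resize(b[100:370,140:480],(400,280))]))
E
```

```text
29.1 pos [0.4011 0.0564 0.2814] toolx deg 86.55 F [0.34 0.47 0.34] M [0.033 0.004 0.043] grip [0.502 0.   ] q [ 0.69 -0.19 -0.82  1.91 -0.14  1.37 -0.15]
to go in tool, full-scale [0.717 0.595 1.502]
top cap [(0.89, array([ 0.719, -0.245,  0.019])), (0.8, array([ 0.39 , -0.018,  0.026])), (0.75, array([0.501, 0.153, 0.028]))]
top bottle_mid []
top bowl_mid [(0.93, array([0.637, 0.399, 0.022]))]
top scraper_mid [(0.66, array([ 0.704, -0.021,  0.01 ]))]
side cap [(0.85, array([0.49 , 0.17 , 0.029])), (0.69, array([ 0.384, -0.007,  0.021])), (0.52, array([ 0.724, -0.24 ,  0.042]))]
side bottle_mid [(0.71, array([ 0.613, -0.346,  0.105]))]
side bowl_mid [(0.92, array([0.644, 0.369, 0.026]))]
side scraper_mid [(0.76, array([ 0.7  , -0.015,  0.02 ]))]
```

View pics/g3.png

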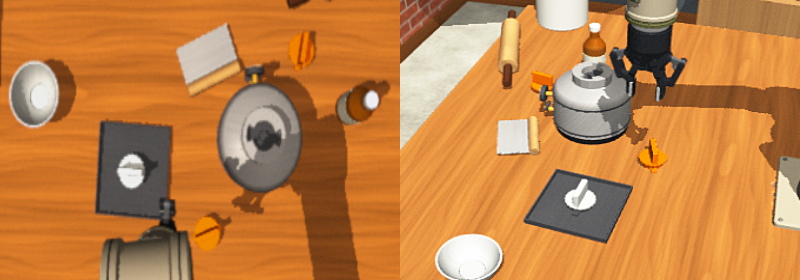

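The cap stands upright in the middle of the tray (side 582,195; top 132,172). The bottle, bowl and scraper haven't moved, and the gripper is clear.

```bash
python3 -c "
from workcell import ticket
print(ticket.hand_in())"
```

```text
the job is handed in; nothing more can be done
None
```

The cap was vented at the first stop, pressed to the bottom (about 15 N), turned free and set upright in the steel tray; bottle, bowl and scraper are where they were, and the job is handed in at about 29 s on the robot's clock.

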